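Slide the card crate back into its row

ROBOT

A 6-joint arm with a two-finger parallel gripper is mounted at the origin on the work surface. World frame = base frame: x ahead of the robot, y to its left, z up, the work surface at z = 0. Lengths are in m, angles in degrees, forces in N, time in s.
With the tool pointing down it reaches from about 0.3 to 0.75 m from the base axis. Payload 8.5 kg.
Tool frame: the origin (TCP) lies midway between the tips of the shut fingers; the grasp point (between the pads) lies 19 mm behind it; z points along the fingers, y is the direction in which the jaws open and shut (so a half turn about z gives the same grasp; the last joint's range is limited). The gripper opens to 88 mm and grips with 3 to 60 N. Pads are 18 mm wide; open, the fingers measure 123 mm over their backs; the gripper's body (75 mm by 187 mm) begins 45 mm behind the grasp point.
Start: joints at [59.284, 21.807, 74.336, -0, 83.858, -12.336], TCP at [0.173, 0.522, 0.239] pointing down, gripper open.
Joint ranges: [-178.18, 178.18], [-50.72, 133.34], [12.68, 142.11], [-81.47, 261.47], [9.98, 163.14], [-165.26, 165.26]. Speed limits (degrees/s): [136.94, 136.94, 180, 180, 180, 180].

INTERFACE

Orientations are given as a 3x3 rotation matrix whose columns are the frame's x, y, z axes.
In Python, from cell import readout, cams, order, finder gives the robot as it stands. The module is installed in compiled form; this text tells all that it offers.
- The arm moves only by the shell command python3 -m pendant 'ROWS' [OPENING] [FORCE]. ROWS is JSON, a list of rows, each a list of 2 entries, a list of its own where there are three numbers: the shift along the tool's x, y, z in mm, then the turn, a rotation vector about the tool's x, y, z in rad. A call has exactly 8 rows; each row is the pose to reach, as a shift and turn from the pose commanded when the call began, along the tool's axes at that moment; what a row does not reach only later rows make up. A row lasts 1/10 s, in which the tool goes at most 50 mm and 8.59 degrees, less where a joint would pass 70% of its speed; a pose out of reach is approached as far as the arm can. A call with a gripper value outside its range is refused whole. OPENING is the opening, from -1 (shut) to 1 (fully open), so that 0 is half open, set as the call begins (- or left out, the last holds). The fingers move at their own pace and stop on an object; FORCE is the grip in N (left out, the last holds). Time passes only in rows, so rows that repeat a pose let the fingers close, or fill a call up. It gives the time, the measured TCP pose, the force and the opening at its end, in the units of the state.
- readout.sense(): the state, without advancing time (a new reading comes with each control period).
- cams.read_camera(name): name is "scene" or "top" or "wrist"; returns a dict with "img" (420x560x3 uint8, red, green, blue), "depth" (420x560 float32, m along the optical axis (not along the pixel's ray), 0 where there is no reading), "vfov" (degrees; the focal length in pixels is half the picture's height over the tangent of half this angle, whatever the lens; pixels are square), "cx", "cy" (the principal point, pixels), "pose" (4x4, takes a point from camera to world coordinates); the wrist camera has in their place "hand_eye" (4x4, takes a point from camera to tool coordinates, whose origin is the TCP and whose axes are the flange's). Camera axes: x right, y down, z forward; pixel columns grow to the right and rows downward; lengths in m; the calibration is good to about 2 mm. A picture is of the moment at which its call begins: read the wrist's pose just before it.
- order.sign_off(): hands the job in, once; it reports no verdict.
Trained networks look in a picture, given as the dict that the camera call returned (one of the last four; its "shot" number tells which), for a name from the list of things; names that differ only in an ending like _2 or _b are one class to them, and where a whole thing is asked for, a point or a joint stands for the part that bears it (a point fixed in the world has none). Each returns a list of dicts, best first, with "p" (0 to 1); they miss things now and then, are a little off and sometimes report something else, mostly with a low value. They report only what shows in the picture. A call takes as long as a camera call.
- finder.spot_in(thing, picture): "centre" ([column, row] in pixels, amid what is visible of it).
- finder.masks_of(thing, picture): "mask" (420x560 bool, what is visible of it) and "centre" ([column, row] in pixels, amid what is visible of it).
- finder.mark_of(thing, picture): "centre" ([column, row] in pixels: a listed point, or the origin of a listed thing).
The state is a dict: "t": time; "q": joint angles; "qvel": joint speeds; "effort": joint torques, N m; "ee_pos": TCP position; "ee_rot": TCP orientation; "wrist_force": force on the tool from outside, world axes, zero at the start; "torque": the same for the moment, N m; "finger_gap": opening from 0.0 (shut) to 1.0 (fully open).
Only numpy, scipy, OpenCV 4.12 (cv2) and the standard library are available. Lean on these libraries where they do the work, as an engineer would, in place of code of your own. Each camera call takes 0.05 s, during which the arm holds its last target.

TASK

Push the pulled-out crate of card back into the gap between the other two crates, until its front is in line with theirs and it stands square in the row. It is tall and heavy: push with your fingertips low down, near its base, so that it slides upright instead of tipping; do not push it in its upper half, and do not pinch or lift it. Leave the other two crates, the squeeze bottle and the marker where they are.

Things in the scene. Friction and masses are not known exactly. Their poses are not given: they have to be found in the camera images.
- card_crate: The crate to push: plain plywood box with flat upright faces, 104 mm deep (x), 144 wide (y), 200 tall, full of white card. 1.2 to 1.6 kg; slides at 5 to 12 N; pushed above about 70 mm it may tip. Origin: centre of its underside, z up; x runs from its front (at x = -52 mm, with blank card holder) to its back: push along +x. Starts 160 to 210 mm in front of the row, turned up to 0.3 rad.
- card_crate_top: The upper half of that same crate, 100 to 200 mm over the table, fixed to it, same origin and axes; only the half below it is to be pushed. The card rises 7 mm over the rim.
- marker_crate: A crate that stays in the row, at either end of it: same box (104 x 144 x 200 mm, 1.5 kg, loose), full of upright markers that rise to 240 mm. Origin and axes as the card crate's: x runs from front to back, the row along its y.
- bottle_crate: The other crate that stays in the row: same box (104 x 144 x 200 mm, 1.5 kg, loose), full of white squeeze bottles that rise to 220 mm. Same origin and axes. It stands in line with and parallel to the marker crate, 328 to 348 mm from it centre to centre: a gap of 184 to 204 mm between them.
- squeeze_bottle: Bystander: a small clear squeeze bottle with a pointed white cap, 40 mm in diameter, 125 mm tall, standing just in front of the row's far crate. Origin: centre of its underside.
- marker: Bystander: a white marker pen with a black cap, 140 mm long and 16 mm thick, lying on the table in front of the row's far crate, nearer to the right-hand side (-y) than the squeeze bottle. Origin: under its middle, x along its length.

How it is judged (in metres and radians):
On the way:
1. the fingers push on the crate (contact force between the fingers and card_crate above 1.5 N), for 0.1 s.
At the end, for the whole second after the job is handed in: The card crate stands at rest and upright on the table between the other two crates, in line with both of them front to back within 12 mm and square to them within 0.1 rad (about 6 degrees) (x of card_crate in the frame of marker_crate between -0.012 and 0.012 m and x of card_crate in the frame of bottle_crate between -0.012 and 0.012 m and ((y of card_crate in the frame of marker_crate below -0.1 m and y of card_crate in the frame of bottle_crate above 0.1 m) or (y of card_crate in the frame of marker_crate above 0.1 m and y of card_crate in the frame of bottle_crate below -0.1 m)) and angle between the x axis of card_crate and the x axis of marker_crate, either way round below 0.1 rad and angle between card_crate's own z axis and vertical below 0.03 rad and height (world z) of card_crate below 0.005 m and linear speed of card_crate below 0.01 m/s); the robot touches nothing.
It fails at once if the card crate is tipped by more than 7 degrees (angle between card_crate's own z axis and vertical above 0.12 rad).
It fails at once if the card crate is lifted off the table (height (world z) of card_crate above 0.012 m).
It fails at once if the card crate is pushed or pinched in its upper half (contact force between any of the fingers, the arm and card_crate_top above 3 N).
It fails at once if one of the other two crates is shifted by more than 10 mm or tipped (distance of any of marker_crate, bottle_crate from where it was at the start of the episode above 0.01 m or angle between any of marker_crate, bottle_crate's own z axis and vertical above 0.1 rad).
It fails at once if the squeeze bottle or the marker is shifted by more than 10 mm, or the bottle is knocked over (distance of any of squeeze_bottle, marker from where it was at the start of the episode above 0.01 m or angle between squeeze_bottle's own z axis and vertical above 0.2 rad).
It also fails if it takes over 40 s, if anything falls off the work surface, if the arm or the gripper's body presses on something with over 40 N, if the wrist force passes 120 N, or if a joint passes its speed limit or range.

## Working session

There is one attempt and no reset: what is moved stays moved. The work goes in short steps, Python scripts to look and compute and a shell command to move; the robot and the scene stay as the last step left them, time stands still between calls to the robot, and variables do not carry over. Pictures are saved under pics/ and viewed, and the job is handed in when it is done.

```bash
mkdir -p pics; cat > h.py <<'E'
import numpy as np, cv2
from cell import readout, cams, order, finder
def K(p):
    h=p["img"].shape[0]; f=h/2/np.tan(np.radians(p["vfov"])/2); return f,p["cx"],p["cy"]
def cloud(p,pose=None):
    f,cx,cy=K(p); d=p["depth"]; v,u=np.mgrid[:d.shape[0],:d.shape[1]]
    P=np.stack([(u-cx)/f*d,(v-cy)/f*d,d],-1); T=p["pose"] if pose is None else pose
    return P@T[:3,:3].T+T[:3,3]
def proj(p,X,pose=None):
    f,cx,cy=K(p); T=p["pose"] if pose is None else pose
    c=(np.asarray(X)-T[:3,3])@T[:3,:3]; return c[...,:2]/c[...,2:]*f+[cx,cy]
def save(p,n): cv2.imwrite("pics/"+n,p["img"][:,:,::-1])
E
python3 - <<'E'
from h import *
s=readout.sense(); print(s)
np.set_printoptions(precision=3,suppress=True)
for n in ("scene","top"):
    p=cams.read_camera(n); save(p,n+"0.png"); C=cloud(p)
    print(n,p["pose"],p["vfov"])
    for t in ("card_crate","marker_crate","bottle_crate","squeeze_bottle","marker"):
        for m in finder.masks_of(t,p)[:2]:
            X=C[m["mask"]&(p["depth"]>0)]
            print(t,m["p"],m["centre"],m["mask"].sum(),np.percentile(X,[2,50,98],axis=0).tolist() if len(X) else None)
E
```

```text
{'t': 0.0, 'q': array([ 5.92848077e+01,  2.18390473e+01,  7.43839716e+01, -1.76272159e-03,
        8.38582856e+01, -1.23367994e+01]), 'qvel': array([-0.07244789, -0.04753876, -0.01913851, -0.06915687,  0.01641369,
        0.00143358]), 'effort': array([-1.05195362e-03, -4.37916291e+01, -2.24553716e+01,  7.13803084e-02,
        3.51976370e-02, -1.30320382e-04]), 'ee_pos': array([0.1732812 , 0.52169206, 0.23816059]), 'ee_rot': array([[-9.48995929e-01,  3.15287549e-01, -6.98501364e-04],
       [ 3.15288205e-01,  9.48995164e-01, -1.23558747e-03],
       [ 2.73309072e-04, -1.39279672e-03, -9.99998993e-01]]), 'wrist_force': array([ 0.15130283, -0.3656663 ,  0.33157779]), 'torque': array([-0.0134476 ,  0.00155022, -0.04207645]), 'finger_gap': 0.9967160030601455}
scene [[-0.943 -0.311  0.117  0.412]
 [-0.332  0.891 -0.309  0.4  ]
 [-0.008 -0.33  -0.944  0.937]
 [ 0.     0.     0.     1.   ]] 53.94875417349512
card_crate 0.61 [275.7, 206.9] 5517 [[0.4286781869964112, 0.059251689585740175, 0.01340749133647629], [0.4981967095877565, 0.13461878512684528, 0.20060707464139405], [0.5726647561192618
[... 1332 characters left out ...]
3232]]
marker_crate 0.56 [201.3, 114.5] 7911 [[0.6234000300857329, 0.21149631161223068, 0.01905527898632505], [0.6782469567536824, 0.26233293022577675, 0.19698328961930556], [0.7653556655744688, 0.32131195818542263, 0.23881342575930456]]
bottle_crate 0.72 [165.3, 314.8] 7941 [[0.286398912945811, 0.24968430061214605, 0.018422002728054478], [0.35353232258311196, 0.30734747087248204, 0.1712471171380875], [0.4248704660380498, 0.3583117319484843, 0.21462969723552427]]
squeeze_bottle 0.9 [282.4, 112.1] 573 [[0.7191221170030205, 0.10877007318587784, -7.818789705378744e-05], [0.7288381051511883, 0.12729196406975118, 0.0714011016488873], [0.7526865714964771, 0.14532769385974403, 0.12310882072095006]]
```

View pics/scene0.png

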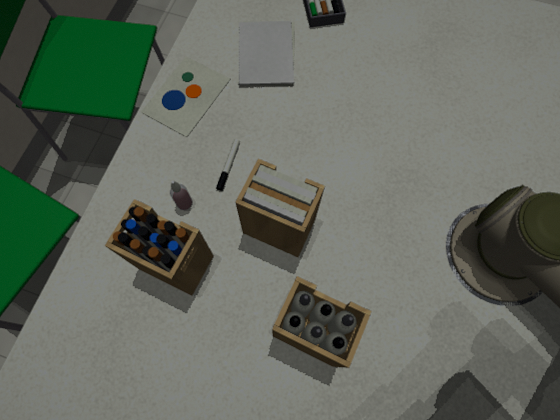

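View pics/top0.png

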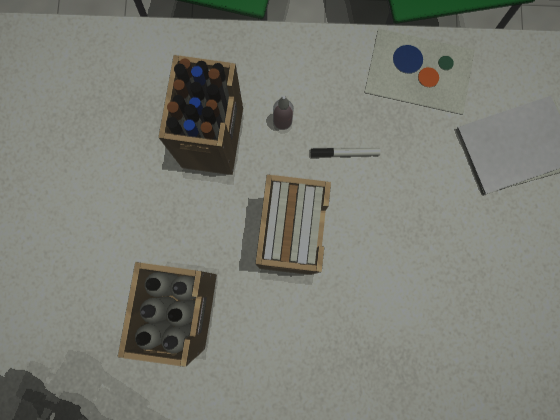

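```bash
cat >> h.py <<'E'
np.set_printoptions(precision=4,suppress=True)
def fit(t,p,zlo=0.185,zhi=0.215):
    C=cloud(p); ms=finder.masks_of(t,p)
    if not ms: return None
    m=ms[0]["mask"]&(p["depth"]>0); X=C[m]
    X=X[(X[:,2]>zlo)&(X[:,2]<zhi)]
    lo,hi=np.percentile(X[:,:2],[0.5,99.5],axis=0)
    r=cv2.minAreaRect(X[:,:2].astype(np.float32)*1000)
    return r,len(X),np.median(X[:,2])
E
python3 - <<'E'
from h import *
for n in ("scene","top"):
    p=cams.read_camera(n)
    for t in ("card_crate","marker_crate","bottle_crate"):
        print(n,t,fit(t,p))
E
```

```text
scene card_crate (((501.82568359375, 106.72889709472656), (105.33769226074219, 144.94964599609375), 84.66531372070312), 3719, np.float64(0.20352327676882886))
scene marker_crate (((698.7686767578125, 267.9413146972656), (104.25171661376953, 145.73785400390625), 83.49610900878906), 1768, np.float64(0.20010711690590766))
scene bottle_crate (((355.6203308105469, 306.8956298828125), (104.5210189819336, 144.41162109375), 83.48188781738281), 1927, np.float64(0.20027347196066692))
top card_crate (((502.34332275390625, 106.93586730957031), (103.94239807128906, 144.18724060058594), 84.63856506347656), 5265, np.float64(0.20301252095343048))
top marker_crate (((699.7373046875, 268.63671875), (104.53807830810547, 146.05255126953125), 83.64511108398438), 2735, np.float64(0.19935434716401568))
top bottle_crate (((356.65606689453125, 307.6931457519531), (105.0302734375, 143.906494140625), 83.49861145019531), 2633, np.float64(0.19921809000473256))
```

The top view shows the marker crate at (201,114), the bottle crate at (165,315) and the card crate at (294,223), with the fronts facing right (world -y). Both views agree to within 1 mm. The row axis is 83.5°, the crate's yaw is 84.65°, and the push is about 183 mm, mostly along +y. I will tilt the tool 45° so the fingertips lead and the gripper body trails. First I lift and swing over.

```bash
python3 -m pendant '[[[0,0,-50],[0,0,0.14]],[[0,0,-100],[0,0,0.28]],[[-36,-32,-100],[0,0,0.42]],[[-73,-64,-100],[0,0,0.56]],[[-109,-96,-100],[0,0,0.70]],[[-145,-127,-100],[0,0,0.84]],[[-182,-159,-100],[0,0,0.98]],[[-218,-191,-100],[0,0,1.12]]]' 1
cat >> h.py <<'E'
from scipy.spatial.transform import Rotation as Ro
u=np.array([0.113,0.9936,0]); v=np.array([0.9936,-0.113,0])
def Rt(a):
    a=np.radians(a); z=np.array([0,0,1.]); X=np.cos(a)*u+np.sin(a)*z; Z=np.sin(a)*u-np.cos(a)*z
    R=np.stack([X,v,Z],1); return R
def go(pos,a):
    s=readout.sense(); R=s["ee_rot"]; d=R.T@(np.array(pos)-s["ee_pos"])*1000
    return d, Ro.from_matrix(R.T@Rt(a)).as_rotvec()
E
python3 - <<'E'
from h import *
s=readout.sense(); print(s["t"],s["q"],s["ee_pos"]);print(s["ee_rot"])
print(go([.489,-.0145,.34],45)); print(go([.489,-.0145,.34],0))
E
```

```text
t: 1.8
ee_pos: [0.3206, 0.2702, 0.3389]
ee_rot: [[-0.124, 0.992, 0.001], [0.992, 0.124, 0.0], [0.0, 0.001, -1.0]]
wrist_force: [0.6, 0.9, -0.5]
finger_gap: 0.997
1.8 [23.8497  4.7756 80.9127 -0.0035 94.2742 16.7131] [0.3206 0.2702 0.3389]
[[-0.1242  0.9923  0.0006]
 [ 0.9923  0.1242  0.0002]
 [ 0.0001  0.0006 -1.    ]]
(array([-303.3901,  131.7687,   -1.0272]), array([-0.0928,  0.7814,  0.2257]))
(array([-303.3901,  131.7687,   -1.0272]), array([ 0.0006, -0.0002,  0.2378]))
```

```bash
python3 -m pendant '[[[-38,16,0],[-0.012,0.098,0.028]],[[-76,33,0],[-0.023,0.195,0.056]],[[-114,49,0],[-0.035,0.293,0.085]],[[-152,66,0],[-0.046,0.39,0.113]],[[-190,82,0],[-0.058,0.488,0.141]],[[-228,99,0],[-0.07,0.586,0.169]],[[-265,115,0],[-0.081,0.684,0.197]],[[-303,132,-1],[-0.093,0.781,0.226]]]'
python3 - <<'E'
from h import *
s=readout.sense(); print(s["t"],s["q"],s["ee_pos"]);print(s["ee_rot"])
print(go([.489,-.0145,.34],45)); print(go([.489,-.0145,.028],45))
p=cams.read_camera("scene"); save(p,"scene1.png")
E
```

```text
t: 2.6
ee_pos: [0.4908, -0.0134, 0.34]
ee_rot: [[0.077, 0.994, 0.078], [0.701, -0.11, 0.705], [0.709, 0.0, -0.705]]
wrist_force: [1.2, 1.8, 0.4]
finger_gap: 1.005
2.6 [-35.3056  16.4452  77.8412  40.4225 106.848  -24.2976] [ 0.4908 -0.0134  0.34  ]
[[ 0.0774  0.9939  0.0784]
 [ 0.7006 -0.1101  0.705 ]
 [ 0.7093  0.0003 -0.7049]]
(array([-0.9083, -1.6561, -0.8898]), array([-0.0018, -0.0031,  0.0023]))
(array([-222.2101,   -1.7581,  219.0409]), array([-0.0018, -0.0031,  0.0023]))
```

View pics/scene1.png

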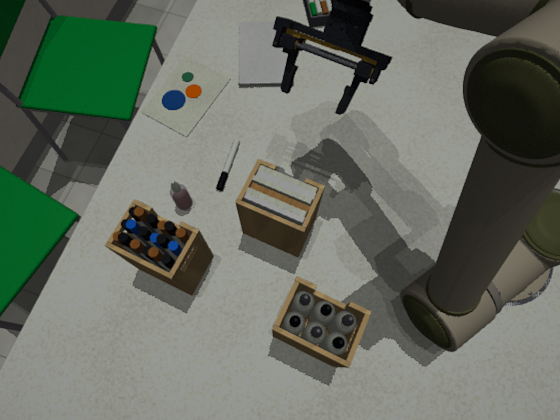

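The fingers now hover tilted in front of the card crate (scene picture, fingertips at about (290,85) and (345,105)), with nothing beneath them. Next is the descent.

```bash
python3 -m pendant '[[[-28,0,28],[0,0,0]],[[-57,0,56],[0,0,0]],[[-85,-1,84],[0,0,0]],[[-113,-1,112],[0,0,0]],[[-142,-2,141],[0,0,0]],[[-170,-2,169],[0,0,0]],[[-192,-2,190],[0,0,0]],[[-199,-2,197],[0,0,0]]]'
python3 - <<'E'
from h import *
s=readout.sense(); print(s["t"],s["q"],s["ee_pos"])
print(go([.489,-.0145,.028],45))
p=cams.read_camera("scene"); save(p,"scene2.png")
for t in ("card_crate",): print(fit(t,p))
E
```

```text
t: 3.45
ee_pos: [0.4873, -0.0124, 0.0577]
ee_rot: [[0.079, 0.994, 0.074], [0.702, -0.108, 0.704], [0.708, -0.004, -0.707]]
wrist_force: [0.0, -0.6, 0.3]
finger_gap: 1.0
3.45 [-35.3395  37.0102  99.2407  39.8313  74.3162 -50.9215] [ 0.4873 -0.0124  0.0577]
(array([-22.319 ,   2.0625,  19.6268]), array([-0.0065, -0.0008,  0.0007]))
(((501.4881591796875, 106.90313720703125), (104.56871032714844, 144.22267150878906), 84.69668579101562), 3674, np.float64(0.2035664081953229))
```

View pics/scene2.png

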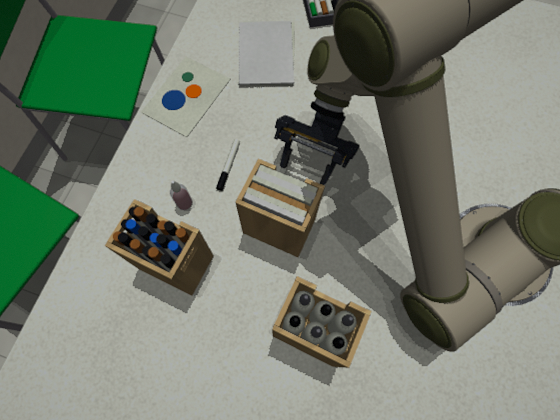

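```bash
python3 -m pendant '[[[-11,1,10],[0,0,0]],[[-22,2,20],[-0.006,0,0]],[[-8,2,34],[-0.006,0,0]],[[4,2,46],[-0.006,0,0]],[[10,2,52],[-0.006,0,0]],[[14,2,56],[-0.006,0,0]],[[14,2,56],[-0.006,0,0]],[[14,2,56],[-0.006,0,0]]]'
python3 - <<'E'
from h import *
s=readout.sense(); print(s["t"],s["q"],s["ee_pos"],s["wrist_force"])
print((np.array([.4972,.055,.028])-s["ee_pos"])@np.stack([u,v],1))
p=cams.read_camera("scene"); save(p,"scene3.png"); print(fit("card_crate",p))
p=cams.read_camera("wrist"); save(p,"wrist3.png")
E
```

```text
t: 4.35
ee_pos: [0.4955, 0.0357, 0.03]
ee_rot: [[0.076, 0.994, 0.082], [0.704, -0.112, 0.702], [0.706, 0.004, -0.708]]
wrist_force: [0.6, 0.8, -0.1]
finger_gap: 0.996
4.35 [-30.1254  39.438  101.7472  44.3749  67.9426 -51.9948] [0.4955 0.0357 0.03  ] [ 0.6149  0.8179 -0.134 ]
[ 0.0193 -0.0005]
(((501.4564514160156, 106.25365447998047), (105.73493957519531, 144.62777709960938), 84.90632629394531), 3722, np.float64(0.20341448816917673))
```

View pics/wrist3.png

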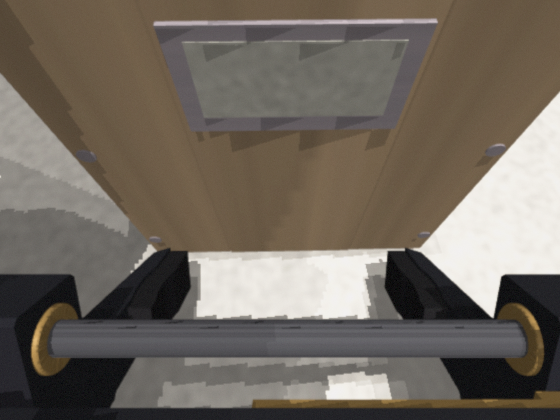

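The wrist picture shows the crate front centred between the fingertips at about (170,255) and (400,255). They are low on the table, about 13 mm from the face. I start the push gently.

```bash
python3 -m pendant '[[[4,0,4],[0,0,0]],[[8,0,8],[0,0,0]],[[12,0,12],[0,0,0]],[[16,0,16],[0,0,0]],[[21,0,21],[0,0,0]],[[27,0,27],[0,0,0]],[[33,0,33],[0,0,0]],[[39,0,39],[0,0,0]]]'
cat >> h.py <<'E'
tgt=np.array([527.6,287.8])
def status(tag):
    s=readout.sense(); print(s["t"],s["q"],s["ee_pos"],s["wrist_force"])
    for n in ("scene","top"):
        p=cams.read_camera(n); save(p,f"{n}{tag}.png")
        for t in ("card_crate","marker_crate","bottle_crate"):
            f=fit(t,p)
            if f is None: print(n,t,None); continue
            c=np.array(f[0][0]); print(n,t,c,f[0][1:],"to go u,v",(tgt-c)@u[:2],(tgt-c)@v[:2])
E
python3 -c "
from h import *
status('4')"
```

```text
t: 5.3
ee_pos: [0.5021, 0.0906, 0.0299]
ee_rot: [[0.076, 0.994, 0.084], [0.705, -0.113, 0.7], [0.705, 0.005, -0.709]]
wrist_force: [-1.3, -9.1, 2.5]
finger_gap: 0.997
5.3 [-23.8774  39.116  102.7907  48.3092  64.5163 -49.6434] [0.5021 0.0906 0.0299] [-1.346  -9.1232  2.4736]
scene card_crate [507.5671 147.8634] ((104.7425308227539, 144.1449432373047), 83.43525695800781) to go u,v 141.30476472290042 4.091840740356465
scene marker_crate [698.3308 267.6929] ((104.86681365966797, 145.44677734375), 83.48760223388672) to go u,v 0.6858010449218908 -171.9102320288086
scene bottle_crate [355.7343 306.952 ] ((104.13975524902344, 144.11988830566406), 83.51092529296875) to go u,v 0.39142976806642055 172.92991772705082
top card_crate NoneTraceback (most recent call last):
  File "<string>", line 3, in <module>
    status('4')
    ~~~~~~^^^^^
  File "h.py", line 36, in status
    f=fit(t,p)
  File "h.py", line 19, in fit
    lo,hi=np.percentile(X[:,:2],[0.5,99.5],axis=0)
          ~~~~~~~~~~~~~^^^^^^^^^^^^^^^^^^^^^^^^^^^
    return _quantile_unchecked(
        a, q, axis, out, overwrite_input, method, keepdims, weights)
    return _ureduce(a,
                    func=_quantile_ureduce_func,
    ...<5 lines>...
                    overwrite_input=overwrite_input,
                    method=method)
    r = func(a, **kwargs)
    result = _quantile(arr,
                       quantiles=q,
    ...<2 lines>...
                       out=out,
                       weights=wgt)
    slices_having_nans = np.isnan(arr[-1, ...])
                                  ~~~^^^^^^^^^
IndexError: index -1 is out of bounds for axis 0 with size 0
```

View pics/scene4.png

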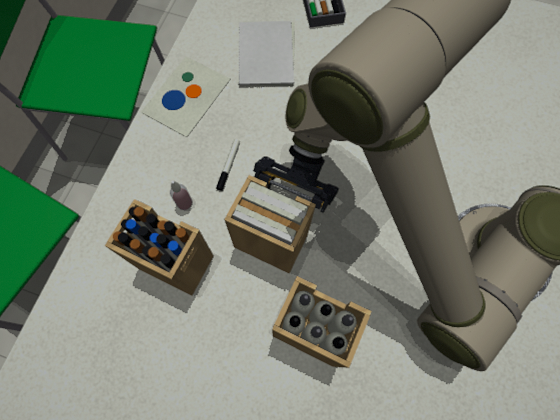

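```bash
sed -i 's/    lo,hi=np.percentile.*/    if len(X)<50: return None/' h.py; python3 -c "
from h import *
p=cams.read_camera('scene'); C=cloud(p)
for c,r in [(425,230),(445,300),(455,340),(400,120),(345,105),(300,105),(300,160),(290,175),(330,190),(265,165)]: print(c,r,C[r,c])
"
```

```text
425 230 [0.2733 0.1716 0.3984]
445 300 [0.1806 0.2182 0.2571]
455 340 [0.1255 0.2613 0.1843]
400 120 [0.3657 0.1292 0.5595]
345 105 [0.425  0.1383 0.5706]
300 105 [ 0.5178 -0.0561  0.2599]
300 160 [0.4915 0.0056 0.1614]
290 175 [0.5047 0.0273 0.1223]
330 190 [0.4128 0.0277 0.1112]
265 165 [0.5636 0.0235 0.1245]
```

```bash
python3 -m pendant '[[[7,0,7],[0,0,0]],[[16,0,16],[0,0,0]],[[25,0,25],[0,0,0]],[[34,0,34],[0,0,0]],[[43,0,43],[0,0,0]],[[52,0,52],[0,0,0]],[[61,0,61],[0,0,0]],[[68,0,68],[0,0,0]]]'
python3 -c "
from h import *
status('5')"
```

```text
t: 6.5
ee_pos: [0.5126, 0.1863, 0.0298]
ee_rot: [[0.077, 0.994, 0.083], [0.704, -0.113, 0.701], [0.706, 0.005, -0.709]]
wrist_force: [-0.5, -8.9, 2.1]
finger_gap: 1.0
6.5 [-12.5273  39.2966 102.2334  54.7436  59.2928 -44.3378] [0.5126 0.1863 0.0298] [-0.5241 -8.8865  2.0677]
scene card_crate [518.7712 242.9434] ((104.53118896484375, 144.17837524414062), 83.42378997802734) to go u,v 45.567147333984394 3.7034622094726775
scene marker_crate [681.9309 269.9463] ((104.00688171386719, 178.95458984375), 83.50802612304688) to go u,v 0.3000848828125149 -155.3606631750488
scene bottle_crate [355.7513 307.2311] ((103.5916748046875, 144.21807861328125), 83.5354995727539) to go u,v 0.11214774902345169 172.94454120727542
top card_crate None
top marker_crate [682.6606 263.0317] ((119.6717300415039, 179.35011291503906), 84.75960540771484) to go u,v 7.087892011718766 -156.86706998046873
top bottle_crate [358.5581 325.0732] ((69.82462310791016, 144.25396728515625), 83.65951538085938) to go u,v -17.932929033203113 172.1718993249512
```

View pics/scene5.png

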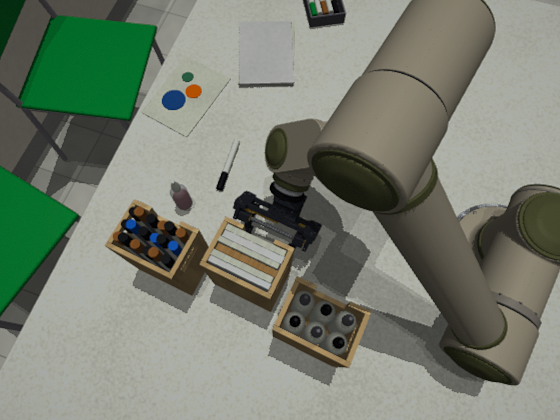

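```bash
python3 -m pendant '[[[5,0,5],[0,0,0]],[[11,0,11],[0,0,0]],[[17,0,17],[0,0,0]],[[22,0,22],[0,0,0]],[[26,0,26],[0,0,0]],[[28,0,28],[0,0,0]],[[29,0,29],[0,0,0]],[[30,0,30],[0,0,0]]]'
python3 -c "
from h import *
status('6')"
```

```text
t: 7.7
ee_pos: [0.5174, 0.2279, 0.0297]
ee_rot: [[0.077, 0.994, 0.083], [0.704, -0.113, 0.701], [0.706, 0.005, -0.709]]
wrist_force: [-1.2, -9.4, 1.9]
finger_gap: 0.999
7.7 [ -7.5488  39.6606 101.0245  57.0996  57.1755 -41.439 ] [0.5174 0.2279 0.0297] [-1.2251 -9.4185  1.8507]
scene card_crate [523.8132 284.5007] ((104.24974060058594, 144.34280395507812), 83.43276977539062) to go u,v 3.70609422119142 3.3897722253418183
scene marker_crate [683.0216 269.9275] ((104.11848449707031, 177.08450317382812), 83.70134735107422) to go u,v 0.19545385253907754 -156.4464983190918
scene bottle_crate None
top card_crate [524.7661 285.5297] ((104.74126434326172, 144.32073974609375), 83.46994018554688) to go u,v 2.575975312500014 2.559208669433615
top marker_crate [683.6993 269.6405] ((107.07491302490234, 177.8491973876953), 83.79133605957031) to go u,v 0.4040273510742323 -157.15226411499023
top bottle_crate [363.1312 356.8983] ((12.069666862487793, 141.87176513671875), 79.96622467041016) to go u,v -50.07111470214842 171.22428390136722
```

View pics/scene6.png

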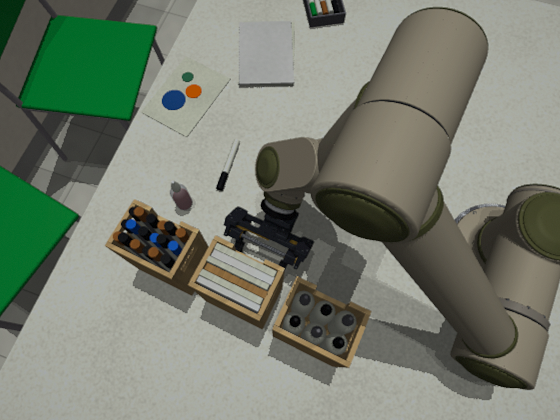

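Everything is intact: in the scene picture the card crate is at (237,280), between the two crates and parallel to them. It has 3 mm to go, so I push that and then back off straight.

```bash
python3 -m pendant '[[[1,0,1],[0,0,0]],[[2,0,2],[0,0,0]],[[2,0,2],[0,0,0]],[[2,0,2],[0,0,0]],[[0,0,0],[0,0,0]],[[-10,0,-10],[0,0,0]],[[-25,0,-25],[0,0,0]],[[-45,0,-45],[0,0,0]]]'
python3 -m pendant '[[[-20,0,-20],[0,0,0]],[[-45,0,-45],[0,0,0]],[[-70,0,-70],[0,0,0]],[[-95,0,-95],[0,0,0]],[[-95,0,-95],[0,0,0]],[[-95,0,-95],[0,0,0]],[[-95,0,-95],[0,0,0]],[[-95,0,-95],[0,0,0]]]'
python3 -c "
from h import *
status('7')
p=cams.read_camera('scene');C=cloud(p)
for t in ('squeeze_bottle','marker'):
    for m in finder.masks_of(t,p)[:1]:
        X=C[m['mask']&(p['depth']>0)]; print(t,m['p'],m['centre'],np.percentile(X,[2,50,98],axis=0).tolist())
"
```

```text
t: 8.9
ee_pos: [0.5093, 0.1647, 0.0299]
ee_rot: [[0.076, 0.994, 0.081], [0.703, -0.111, 0.702], [0.707, 0.004, -0.707]]
wrist_force: [1.0, -0.7, 0.8]
finger_gap: 0.999
t: 9.7
ee_pos: [0.4945, 0.0331, 0.0301]
ee_rot: [[0.076, 0.994, 0.081], [0.703, -0.111, 0.702], [0.707, 0.003, -0.707]]
wrist_force: [-0.5, 0.2, 0.3]
finger_gap: 1.0
9.7 [-30.453   39.4606 101.699   44.1051  68.2046 -52.1395] [0.4945 0.0331 0.0301] [-0.4758  0.1823  0.3068]
scene card_crate [524.3483 287.4841] ((103.95736694335938, 144.60845947265625), 83.43570709228516) to go u,v 0.6812865551757952 3.1951684472656465
scene marker_crate [682.0496 269.857 ] ((104.1371078491211, 178.85379028320312), 83.55193328857422) to go u,v 0.37540011718751365 -155.4886464147949
scene bottle_crate [355.812 306.974] ((104.38542938232422, 143.87686157226562), 83.69762420654297) to go u,v 0.360791016845715 172.85523391967774
top card_crate [525.3345 288.2072] ((104.90497589111328, 144.79319763183594), 83.37435913085938) to go u,v -0.14860359374998613 2.29704319091799
top marker_crate [684.0147 270.3731] ((104.57479095458984, 178.30848693847656), 83.46820068359375) to go u,v -0.35950218994139255 -157.38289413818356
top bottle_crate [356.6676 307.5697] ((104.5213394165039, 144.15342712402344), 83.4565658569336) to go u,v -0.32784891235350355 172.07237958618168
squeeze_bottle 0.86 [181.6, 196.9] [[0.7187007014617578, 0.11397202381796019, 0.005656745015575578], [0.7296263607455602, 0.13363807775385786, 0.07166837103715235], [0.7504420491184011, 0.14527121101080845, 0.12180474678085436]]
marker 0.6 [226.0, 166.5] [[0.6625450895514082, -0.06921143587133427, -0.0010307844041889], [0.6714715883494856, 0.006816757324283912, 0.014937442652973976], [0.6861647107642738, 0.06680767041696321, 0.01991419209276389]]
```

View pics/scene7.png

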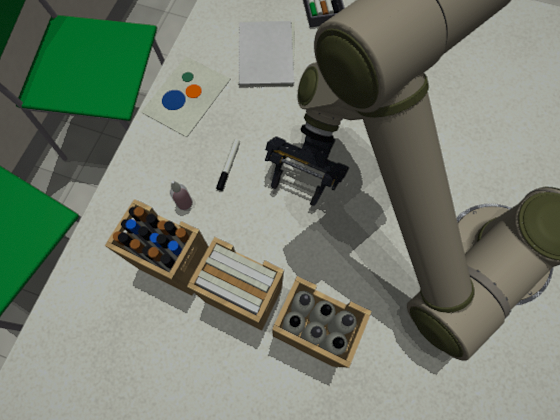

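View pics/top7.png

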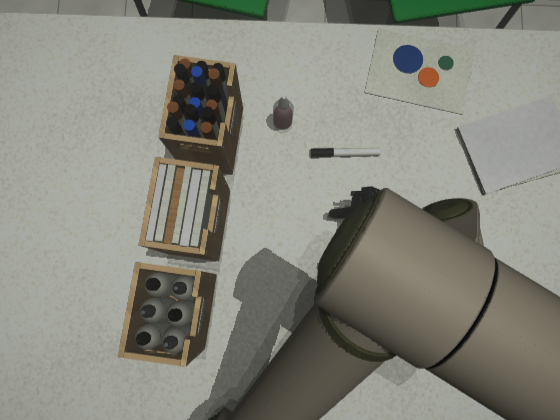

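The card crate stands in line with the row and square to it, within about 0.3 mm and 0.2°. The bottle and marker have not moved and the arm is clear, so I hand in.

```bash
python3 -c "
from h import *
print(readout.sense()['t'],order.sign_off())"
```

```text
the job is handed in; nothing more can be done
10.25 None
```

The card crate is back in the gap and the job was handed in at about 10 s. I tilted the tool 45° so the gripper's body trailed behind. With the fingers open, I pushed near the base, with the fingertips about 30 mm up, for about 182 mm along the row's depth axis. Then I backed the arm straight off.

**Last checks, from both cameras:**
- **In line and square:** the crate's front-to-back offset from its neighbours is about 0.3 mm. It is square to them within about 0.3°, about 3 mm off the centre of the gap, and its top sits level.
- **Other things:** the two other crates, the squeeze bottle and the marker show no shift beyond 1–2 mm of measurement noise.
- **Force:** the wrist force read about 9 N at the stops during the push and about zero after the arm backed off.

**One reading that disagreed:** in the final check the marker crate's fit came out too wide (178 mm instead of 144 mm). Its centre is therefore about 16 mm off along the row. I take this to be the mask catching part of the card crate now next to it. The depth and angle from that fit still match the start, and the pictures show the marker crate in place.

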